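# Eject a branch sample and trap it at the chute

### The job

Press the black eject key of the sample holder with one fingertip and keep it down, and with your other finger stop the little branch piece that pops out, before it drops down the chute, so that it can be labelled. Only press and block: do not lift or tip the piece, and leave the billet, the tin and the mug alone. Finish while still holding: key down, branch piece standing upright and still on the channel floor, a little way out of its seat, trapped against your finger.

Things in the scene. Friction and masses are not known exactly. Their poses are not given: they have to be found in the camera images.
- holder: Fixed grey metal holder. Origin on the bench, under the key's centre; x points the way the sample is ejected (key, pusher, sample, catch, chute, discard tray in one line), z up; mm in this frame. Key block x -27 to 17, y +-32, 28 high. Channel floor z 24, x 14 to 62. Two rails on it, x 16 to 58, 32 apart, tops z 34. Tray x 99 to 169, y +-42, 14 high, behind chute side plates 20 high.
- key_top (a point): Centre of the top of the eject key, a flat black plate 24 (along holder x) by 30 mm, 6 thick. Its top is 46 mm above the bench when up, 36 fully down; nothing stands above it. Axes parallel to the holder's.
- key (a joint): How far the key is pushed down, m: 0 up, 0.010 fully down. Spring return, no latch: 2.5 N to start, 6 N fully down. It sinks the catch 1.2 times as far, which frees the sample at about 0.006; keep it down beyond that (0.007 to 0.010).
- catch_top (a point): Top middle of the steel catch plate that holds the sample back: 3 mm thick, 20 wide, at x 54 to 57 mm of the holder, standing 7 mm above the channel floor (z 31) until the key sinks it.
- pusher_face (a point): Bottom middle of the front face of the steel spring pusher behind the sample: plate 4 mm thick, 22 wide, z 30 to 56, face at x 23 at rest. Once the catch is down it drives the sample along +x at 0.05 to 0.1 m/s for up to 34 mm, pushing with 3 N (seated) to 1.5 N.
- floor_end (a point): Middle of the end edge of the channel floor, at x 62, z 24 mm of the holder. Beyond it a steel chute falls to z 2 at x 98. Unless stopped, the sample topples over this edge. A finger put in front of it before the key is pressed stops it: with the finger's face 4 mm past this edge (x 66) the sample comes 12 mm out and stays upright.
- sample: Piece of branch, upright round stick 30 mm in diameter, 45 tall, about 30 g, brown bark, pale sawn ends. Origin at the centre of its underside, z along it. Starts on the channel floor, 24 mm above the bench, at about x 39 mm of the holder, its front at 54. Trapped well with its centre at x 45 to 58.
- billet: Loose thick branch piece standing on the bench, 48 mm in diameter, 85 tall, origin at the centre of its underside. Leave alone.
- tin: Loose closed paint tin with a white lid and pale label, 74 mm in diameter, 95 tall, origin at the centre of its underside. Leave alone.
- mug: Loose white mug, 76 mm in diameter, 90 tall, handle at its +y side, origin at the centre of its underside. Leave alone.

How it is judged:
By the outcome, as a careful person would: the job done as asked, in the order asked, and still so for the second after the job is handed in, while the arm keeps its last pose, push and grip.
It also fails if it takes over 29 s, if anything falls off the work surface, if the arm or the gripper's body presses on something with over 40 N, if the wrist force passes 120 N, or if a joint passes its speed limit or range.

### The arm

A 6-joint arm with a two-finger parallel gripper is mounted at the origin on the work surface. World frame = base frame: x ahead of the robot, y to its left, z up, the work surface at z = 0. Lengths are in m, angles in rad, forces in N, time in s.
With the tool pointing down it reaches from about 0.3 to 0.85 m from the base axis. Payload 4.2 kg.
Tool frame: the origin (TCP) lies midway between the tips of the shut fingers; the grasp point (between the pads) lies 19 mm behind it; z points along the fingers, y is the line along which they close (so a half turn about z gives the same grasp; the last joint's range is limited). The gripper opens to 91 mm and grips with 3 to 60 N. Pads are 32 mm wide; open, the fingers measure 118 mm over their backs; the gripper's body (76 mm by 178 mm) begins 60 mm behind the grasp point.
Start: joints at [1.235, 0.32, 1.565, -0, 1.257, -0.02], TCP at [0.179, 0.547, 0.214] pointing down, gripper open.
Joint ranges: [-3.11, 3.11], [-0.84, 2.01], [0.21, 2.61], [-1.34, 4.49], [0.05, 2.63], [-2.56, 2.56]. Speed limits (rad/s): [2.57, 2.57, 3.14, 3.14, 3.14, 3.14].

### API

Orientations are given as a 3x3 rotation matrix whose columns are the frame's x, y, z axes.
In Python, from bench import r gives the robot as it stands.
- The arm moves only by the shell command python3 -m creep 'ROWS' [OPENING] [FORCE]. ROWS is JSON, a list of rows, each a list of 6 numbers: the shift along the tool's x, y, z normalised to -1 to 1, where 1 is 0.04 m, then the turn, a rotation vector about the tool's x, y, z normalised to -1 to 1, where 1 is 0.1 rad. In form: [[x, y, z, wx, wy, wz], ...]. A call has exactly 10 rows; each row shifts and turns the commanded pose from where the row before left it, along the tool's axes as they then stand; what a row does not reach is not made up. A row lasts 1/8 s, in which the tool goes at most 62.5 mm and 10.7 degrees, less where a joint would pass 70% of its speed; a pose out of reach is approached as far as the arm can. A call with a number of a shift or a turn outside -1 to 1 is refused whole. A call with a gripper value outside its range is refused whole. OPENING is the opening, from 0 (shut) to 1 (fully open), set as the call begins (- or left out, the last holds). The fingers move at their own pace and stop on an object; FORCE is the grip in N (left out, the last holds). Time passes only in rows, so rows that do not move let the fingers close, or fill a call up. It gives the time, the measured TCP pose, the force, the opening and the grip force at its end, in the units of the state.
- r.sense(): the state, without advancing time (a new reading comes with each control period).
- r.snapshot(name): name is "scene" or "top"; returns a dict with "color" (400x640x3 uint8, red, green, blue), "range_z" (400x640 float32, m along the optical axis (not along the pixel's ray), 0 where there is no reading), "fov_y" (degrees; the focal length in pixels is half the picture's height over the tangent of half this angle, whatever the lens; pixels are square), "cx", "cy" (the principal point, pixels), "rvec" (rotation vector, rad) and "tvec" (3), from world to camera coordinates, as OpenCV has them. Camera axes: x right, y down, z forward; pixel columns grow to the right and rows downward; lengths in m; the calibration is good to about 2 mm. A picture is of the moment at which its call begins.
- r.finish_job(): hands the job in; it is judged then, once.
The state is a dict: "time_s": time; "joint_positions": joint angles; "qvel": joint speeds; "effort": joint torques, N m; "eef_pos": TCP position; "orientation": TCP orientation; "force": force on the tool from outside, world axes, zero at the start; "ft_torque": the same for the moment, N m; "finger_gap": finger opening in m; "grasp_force": force on a finger pad.
Only numpy, scipy, OpenCV 4.12 (cv2) and the standard library are available. Lean on these libraries where they do the work, as an engineer would, in place of code of your own. Each camera call takes 0.05 s, during which the arm holds its last target. There are 200 camera calls.

## Working session

There is one attempt and no reset: what is moved stays moved. The work goes in short steps, Python scripts to look and compute and a shell command to move; the robot and the scene stay as the last step left them, time stands still between calls to the robot, and variables do not carry over. Pictures are saved under pics/ and viewed, at most 10 in all, crops included, and the job is handed in when it is done.

```bash
mkdir -p pics; cat > h.py <<'E'
import numpy as np, cv2
from bench import r
def snap(n):
    s=r.snapshot(n); s['R']=cv2.Rodrigues(np.array(s['rvec'],float))[0]; s['f']=200/np.tan(np.radians(s['fov_y'])/2); return s
def pts(s):
    z=s['range_z']; v,u=np.mgrid[0:400,0:640]
    c=np.stack([(u-s['cx'])/s['f']*z,(v-s['cy'])/s['f']*z,z],-1)
    return (c-np.array(s['tvec']).ravel())@s['R']
def save(s,name,crop=None,k=1):
    im=s['color'][:,:,::-1]
    if crop: a,b,c,d=crop; im=im[b:d,a:c]
    cv2.imwrite('pics/'+name,cv2.resize(im,None,fx=k,fy=k,interpolation=cv2.INTER_CUBIC))
E
python3 - <<'E'
from h import *
for n in ("top","scene"):
    s=snap(n); save(s,n+"0.png"); np.save(n+'P.npy',pts(s)); print(n,s['R'].tolist(),s['tvec'],s['f'])
print(r.sense())
E
```

```text
top [[-0.016080112099832178, -0.9995553097634164, -0.02511200347676841], [-0.9885132793719258, 0.019667156789395457, -0.14984892208214928], [0.15027616743921024, 0.022413961443299588, -0.9883899472537145]] [0.02934678 0.55635645 1.15916886] 516.2881778303894
scene [[-0.11163732973011298, 0.9937430138191268, -0.003453852401105406], [0.6686839224570214, 0.0725481730024713, -0.7399990367841676], [-0.7351183023556291, -0.08492105204059891, -0.6725990607056299]] [ 0.03932455 -0.32018254  1.46948114] 423.63625194266774
{'time_s': 0.1, 'joint_positions': array([ 1.23497301e+00,  3.20247758e-01,  1.56554534e+00, -4.56119036e-06,
        1.25736290e+00, -1.99626200e-02]), 'qvel': array([-0.00040417, -0.00081153, -0.00385906,  0.0006278 ,  0.00021759,
       -0.00062317]), 'effort': array([ 2.03420495e-04, -4.13329983e+01, -2.32507843e+01,  7.28329760e-02,
        4.22331796e-02, -3.62315916e-05]), 'eef_pos': array([0.17845186, 0.54615024, 0.21319751]), 'orientation': array([[-9.50529800e-01,  3.10632965e-01, -5.11097803e-04],
       [ 3.10633384e-01,  9.50528652e-01, -1.47744351e-03],
       [ 2.68704468e-05, -1.56311813e-03, -9.99998778e-01]]), 'force': array([ 0.25959225,  0.25600944, -0.05620003]), 'ft_torque': array([ 0.01720093,  0.02547543, -0.02420473]), 'grasp_force': 0.0, 'finger_gap': 0.09096139744806919}
```

View pics/top0.png

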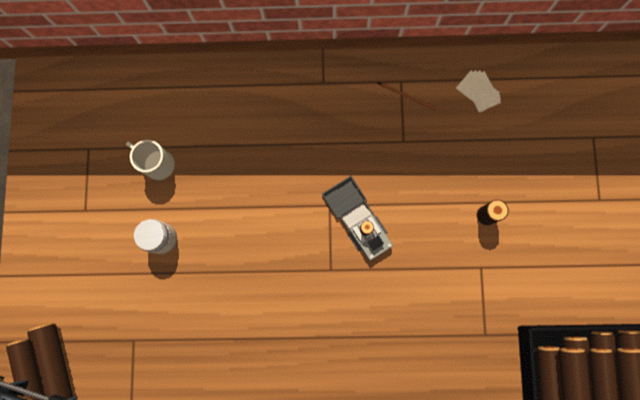

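View pics/scene0.png

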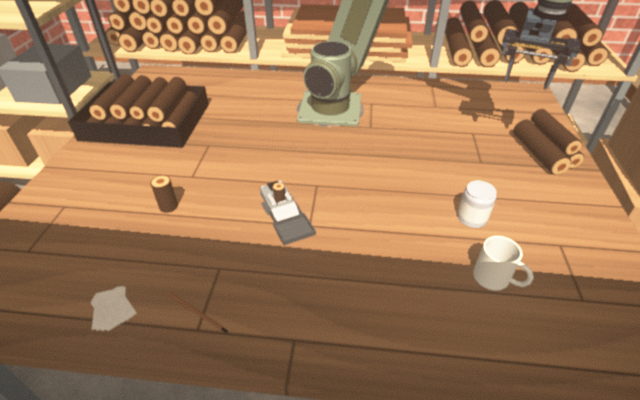

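The holder sits near (358,222) in the top view with its key at the lower right (about 375,245). It ejects toward the tray at the upper left (345,195). The billet is at (495,212), and the tin and mug are far to the left.

```bash
python3 - <<'E'
from h import *
s=snap("top"); save(s,"top1.png",(310,165,410,275),5.4)
P=pts(s); Q=P[170:272,315:400]; z=Q[...,2]
m=(z>0.008)&(z<0.09); q=Q[m]
(c,sz,a)=cv2.minAreaRect(q[:,:2].astype(np.float32)); print(c,sz,a, len(q))
print(cv2.boxPoints((c,sz,a)))
im=s['color'][170:272,315:400].astype(int)
for lo,hi in((.010,.018),(.024,.032),(.042,.05),(.062,.075)):
    k=(z>lo)&(z<hi); print(lo,k.sum(),Q[k].mean(0))
E
```

```text
(0.5367639064788818, -0.06620478630065918) (0.1966133564710617, 0.08468169718980789) 31.41092872619629 1600
[[ 0.43079704 -0.08130366]
 [ 0.47493082 -0.15357536]
 [ 0.6427308  -0.05110592]
 [ 0.598597    0.02116579]]
0.01 315 [ 0.56492631 -0.04819914  0.01384397]
0.024 492 [ 0.48110801 -0.09692102  0.0274921 ]
0.042 135 [ 0.4764295  -0.10208826  0.04579496]
0.062 139 [ 0.50929446 -0.08239678  0.06905723]
```

View pics/top1.png

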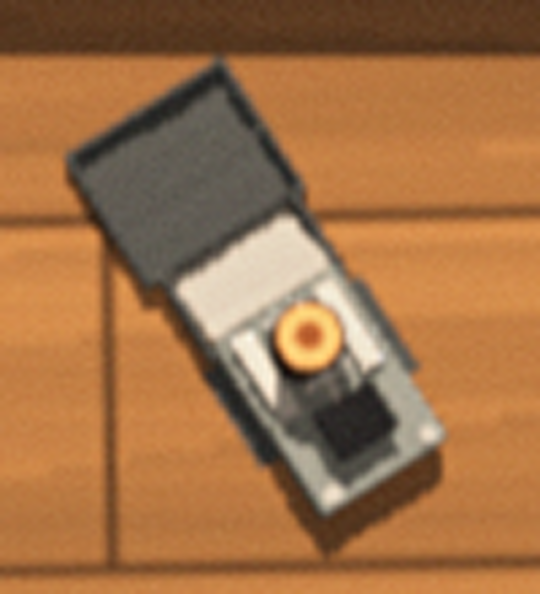

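Minimum-rectangle fit: origin about (0.476, -0.103), ejection axis at 31.4°. Checks: the key top measures z 0.0458 and the sample top 0.069, with the sample at holder x 39 and y 0.5, and the overall size is 197 x 85 mm. All agree with the given sizes.

Plan: line tool y up with holder x and open to 59 mm. With the TCP at holder x 36.5, the key finger covers x -6.5 to 7 and the blocking face stands at x 66.

```bash
python3 -m creep '[[-0.635,-0.62,0,0,0,0],[-0.635,-0.62,0,0,0,0],[-0.635,-0.62,0,0,0,0],[-0.635,-0.62,0,0,0,0],[-0.635,-0.62,0,0,0,0],[-0.635,-0.62,0,0,0,0],[-0.635,-0.62,0,0,0,0],[-0.635,-0.62,0,0,0,0],[-0.635,-0.62,0,0,0,0],[-0.635,-0.62,0,0,0,0]]' 0.65 20
python3 -m creep '[[-0.635,-0.62,0,0,0,0],[-0.635,-0.62,0,0,0,0],[-0.635,-0.62,0,0,0,0],[-0.635,-0.62,0,0,0,0],[-0.635,-0.62,0,0,0,0],[-0.635,-0.62,0,0,0,0],[-0.635,-0.62,0,0,0,0],[-0.635,-0.62,0,0,0,0],[-0.635,-0.62,0,0,0,0],[-0.635,-0.62,0,0,0,0]]'
python3 -m creep '[[0,0,0.1,0,0,0.707],[0,0,0.1,0,0,0.707],[0,0,0.1,0,0,0.707],[0,0,0.1,0,0,0.707],[0,0,0.1,0,0,0.707],[0,0,0.1,0,0,0.707],[0,0,0.1,0,0,0.707],[0,0,0.1,0,0,0.707],[0,0,0.1,0,0,0.707],[0,0,0.1,0,0,0.707]]'
cat >> h.py <<'E'
O=np.array([.4762,-.1032]); A=np.radians(31.4); D=np.array([np.cos(A),np.sin(A)]); N=np.array([-D[1],D[0]])
def tell():
    t=r.sense(); p=t['eef_pos']; R=t['orientation']; e=p[:2]-O
    print('t',t['time_s'],'holder x,y,z mm',e@D*1e3,e@N*1e3,p[2]*1e3,'tool y in holder',R[:2,1]@D,R[:2,1]@N,'Rz',R[:,2],'gap',t['finger_gap'],'F',t['force'],t['grasp_force'])
E
python3 - <<'E'
from h import *
tell(); s=snap("scene"); save(s,"s1.png",(220,130,360,250),5)
E
```

```text
time_s: 1.4
eef_pos: [0.3432, 0.2308, 0.2138]
orientation: [[-0.951, 0.31, -0.0], [0.31, 0.951, -0.0], [0.0, -0.0, -1.0]]
force: [-0.6, 0.3, -0.7]
finger_gap: 0.0591
grasp_force: 0.0
time_s: 2.65
eef_pos: [0.5077, -0.0837, 0.2137]
orientation: [[-0.95, 0.311, -0.0], [0.311, 0.95, 0.0], [0.001, 0.0, -1.0]]
force: [0.7, -0.2, 0.9]
finger_gap: 0.0592
grasp_force: 0.0
time_s: 3.9
eef_pos: [0.5072, -0.0826, 0.1735]
orientation: [[-0.519, 0.855, -0.001], [0.855, 0.519, 0.0], [0.0, -0.0, -1.0]]
force: [0.5, -0.7, 0.2]
finger_gap: 0.0593
grasp_force: 0.0
t 3.9 holder x,y,z mm 37.19091609130967 1.4043831635291257 173.531192503494 tool y in holder 0.9999969885489355 -0.0024229247251561876 Rz [-5.81453128e-04  2.05686792e-04 -9.99999810e-01] gap 0.059329980277272126 F [ 0.53070119 -0.67180439  0.15601631] 0.0
```

View pics/s1.png

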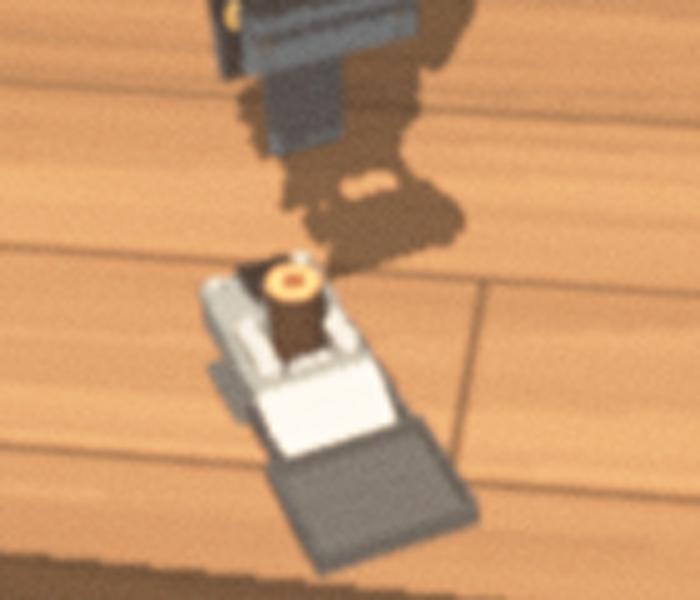

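The gripper is above the holder, with the fingers lined up with the ejection axis (front finger at about (305,110) in the crop). The sample is still seated. I'll lower it to just above the key.

```bash
python3 -m creep '[[-0.035,0,0.33,0,0,0],[0,0,0.33,0,0,0],[0,0,0.33,0,0,0],[0,0,0.33,0,0,0],[0,0,0.33,0,0,0],[0,0,0.33,0,0,0],[0,0,0.33,0,0,0],[0,0,0.33,0,0,0],[0,0,0.33,0,0,0],[0,0,0,0,0,0]]' 
python3 - <<'E'
from h import *
tell(); s=snap("scene"); save(s,"s2.png",(240,130,340,230),6)
E
```

```text
time_s: 5.2
eef_pos: [0.5073, -0.0837, 0.0539]
orientation: [[-0.521, 0.854, -0.002], [0.854, 0.521, 0.001], [0.002, -0.002, -1.0]]
force: [0.7, -0.2, 0.6]
finger_gap: 0.0598
grasp_force: 0.0
t 5.2 holder x,y,z mm 36.729188345219846 0.43583428092095566 53.943051300346184 tool y in holder 0.9999984165088407 -3.911320889530665e-05 Rz [-2.42263445e-03  5.54195071e-04 -9.99996912e-01] gap 0.059759341780632 F [ 0.66817364 -0.17354423  0.61063841] 0.0
```

View pics/s2.png

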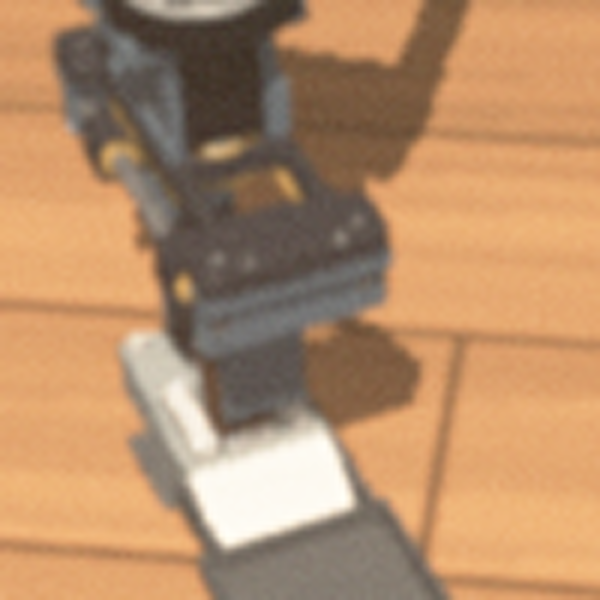

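The front finger covers the sample from the chute side at about (260,390), standing over the end of the floor. Now I'll press the key.

```bash
python3 -m creep '[[0,0,0.1,0,0,0],[0,0,0.1,0,0,0],[0,0,0.1,0,0,0],[0,0,0.05,0,0,0],[0,0,0.05,0,0,0],[0,0,0,0,0,0],[0,0,0,0,0,0],[0,0,0,0,0,0],[0,0,0,0,0,0],[0,0,0,0,0,0]]' 
python3 - <<'E'
from h import *
tell(); s=snap("scene"); save(s,"s3.png",(240,130,340,230),6); t=snap("top"); save(t,"t3.png",(310,165,410,275),5.4)
E
```

```text
time_s: 6.5
eef_pos: [0.5085, -0.0839, 0.0393]
orientation: [[-0.521, 0.854, 0.001], [0.854, 0.521, -0.0], [-0.0, 0.001, -1.0]]
force: [1.4, 1.0, 4.0]
finger_gap: 0.0596
grasp_force: 3.5
t 6.5 holder x,y,z mm 37.61071048401088 -0.32123674261546004 39.27476051880556 tool y in holder 0.9999997951188485 -3.0423384320564058e-06 Rz [ 7.64035049e-04 -2.30792822e-05 -9.99999708e-01] gap 0.05955021201657795 F [1.40948468 0.99397737 4.0055465 ] 3.5288790240883827
```

View pics/s3.png

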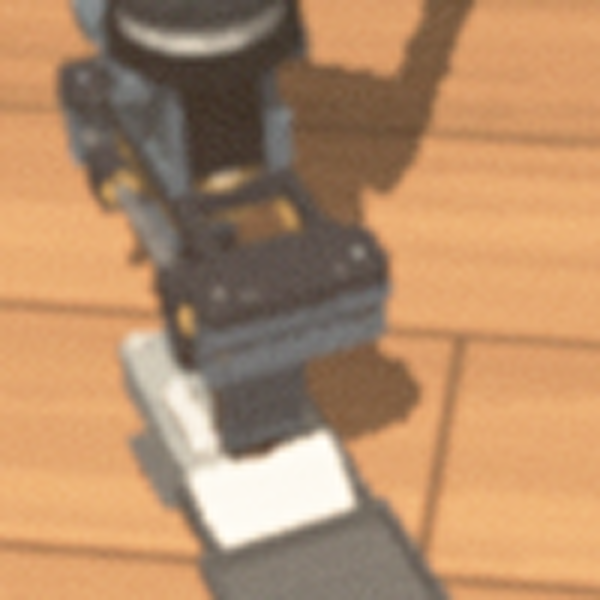

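The sample has come out against the front finger (pad force 3.5 N, a brown edge below the finger at (265,440)). The key is only about 6.7 mm down, so I'll press about 2 mm further.

```bash
python3 -m creep '[[0,0,0.025,0,0,0],[0,0,0.025,0,0,0],[0,0,0.01,0,0,0],[0,0,0,0,0,0],[0,0,0,0,0,0],[0,0,0,0,0,0],[0,0,0,0,0,0],[0,0,0,0,0,0],[0,0,0,0,0,0],[0,0,0,0,0,0]]' 
python3 - <<'E'
from h import *
tell()
s=snap("scene"); t=snap("top")
k=3; a=cv2.resize(s['color'][160:240,255:325],None,fx=5.5,fy=5.5,interpolation=2); b=cv2.resize(t['color'][185:265,325:395],None,fx=5.5,fy=5.5,interpolation=2)
cv2.imwrite('pics/both4.png',np.hstack([a,b])[:,:,::-1])
E
```

```text
time_s: 7.85
eef_pos: [0.5085, -0.0839, 0.0371]
orientation: [[-0.521, 0.854, 0.001], [0.854, 0.521, -0.0], [-0.0, 0.001, -1.0]]
force: [-0.2, -0.1, 6.7]
finger_gap: 0.0593
grasp_force: 4.3
t 7.85 holder x,y,z mm 37.60842621612347 -0.32916593850123005 37.12854611194112 tool y in holder 0.9999997593708184 -8.376694919881763e-05 Rz [ 8.14743179e-04 -1.30695699e-05 -9.99999668e-01] gap 0.059338167098686126 F [-0.17305894 -0.14575419  6.65923006] 4.295530468225479
```

View pics/both4.png

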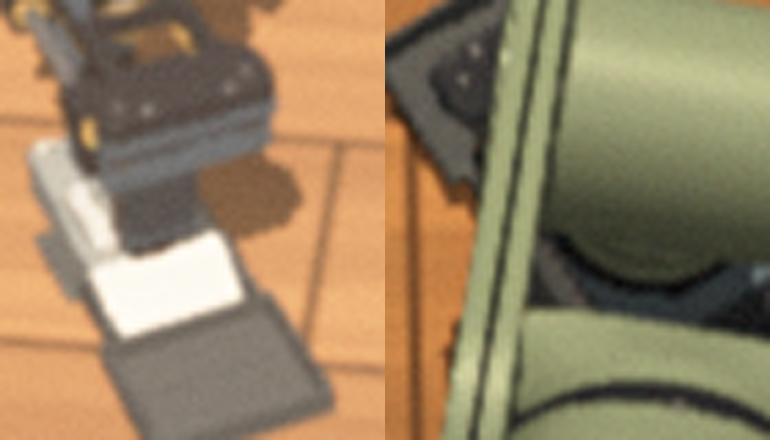

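In the left half, the front finger stands at (155,220) with nothing on the chute or tray. The top view is hidden by the arm. The TCP at z 37.1 puts the key about 8.9 mm down with 6.7 N upward. The blocking face is at holder x of about 67, so the sample's centre is near 52, in the trapped range. The readings are steady, so I'm handing in.

```bash
python3 -c "
from bench import r
print(r.finish_job())"
```

```text
the job is handed in; nothing more can be done
None
```

I handed the job in at about 8 s with the key held about 9 mm down and the branch piece stopped against the front finger, about 13 mm out of its seat; that it stands upright is inferred from position and force readings, because the finger and arm hid it from both cameras.

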